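Bolt the gate of a plaster casting frame

ROBOT

A 6-joint arm with a two-finger parallel gripper is mounted at the origin on the work surface. World frame = base frame: x ahead of the robot, y to its left, z up, the work surface at z = 0. Lengths are in m, angles in rad, forces in N, time in s.
With the tool pointing down it reaches from about 0.35 to 0.85 m from the base axis. Payload 8.1 kg.
Tool frame: the origin (TCP) lies at the very end of the fingers, on their centre line; the grasp point (between the pads) lies 19 mm behind it; z points along the fingers, y is the line along which they close (so a half turn about z gives the same grasp; the last joint's range is limited). The gripper opens to 93 mm and grips with 3 to 60 N. Pads are 15 mm wide; open, the fingers measure 128 mm over their backs; the gripper's body (75 mm by 188 mm) begins 65 mm behind the grasp point.
Start: joints at [1.065, 0.13, 1.488, -0, 1.523, -0.085], TCP at [0.245, 0.548, 0.219] pointing down, gripper open.
Joint ranges: [-2.96, 2.96], [-0.89, 2.26], [0.02, 2.5], [-1.34, 4.48], [0, 2.73], [-2.66, 2.66]. Speed limits (rad/s): [2.39, 2.39, 2.79, 3.14, 3.14, 3.14].

INTERFACE

Orientations are given as a rotation vector (axis times angle).
In Python, from plant import monitor, eyes, ticket gives the robot as it stands.
- The arm moves only by the tool arm_command, never from a script. Its argument "deltas" is a list that holds one entry, the list of rows, each a list of 6 numbers: the shift along the world's x, y, z in cm, then the turn, a rotation vector about the world's x, y, z in degrees. In form: [[[tx, ty, tz, rx, ry, rz], ...]]. A call has 1 to 12 rows; each row shifts and turns the commanded pose from where the row before left it; what a row does not reach is not made up. A row lasts 1/12 s, in which the tool goes at most 41.7 mm and 7.16 degrees, less where a joint would pass 70% of its speed; a pose out of reach is approached as far as the arm can. A call is refused whole if a number of a shift passes 4.17 or a number of a turn 7.16, either way. A call with a gripper value outside its range is refused whole. "gripper" is the opening, from -1 (shut) to 1 (fully open), set as the call begins (left out, the last holds). The fingers move at their own pace and stop on an object; "squeeze" is the grip in N (left out, the last holds). Time passes only in rows, so rows that do not move let the fingers close. It gives the time, the measured TCP pose, the force, the opening and the grip force at its end, in the units of the state.
- monitor.read_state(): the state, without advancing time (a new reading comes with each control period).
- eyes.read_camera(name): name is "side" or "top" or "wrist"; returns the picture (400x640x3 uint8, blue, green, red); there is no depth.
- eyes.camera_model(name): a dict with "fx", "fy", "cx", "cy" (pixels), "k1" (the pictures are not rectified: a ray, as slopes to the right and down, at radius r is drawn at 1 + k1 r^2 times it, then the intrinsics apply), "rvec" (rotation vector, rad) and "tvec" (3), from world to camera coordinates, as OpenCV has them. Camera axes: x right, y down, z forward; pixel columns grow to the right and rows downward; lengths in m; the calibration is good to about 2 mm. A picture is of the moment at which its call begins: read the wrist's pose just before it. camera_model takes no time and is no camera call; for the wrist camera it gives the pose at the moment of the call.
- ticket.close_job(): hands the job in; it is judged then, once.
The state is a dict: "t": time; "q": joint angles; "dq": joint speeds; "joint_torque": joint torques, N m; "tool_pos": TCP position; "orientation": TCP orientation; "force": force on the tool from outside, world axes, zero at the start; "wrist_torque": the same for the moment, N m; "opening": finger opening in m; "gripper_force": force on a finger pad.
Only numpy, scipy, OpenCV 4.12 (cv2) and the standard library are available. Lean on these libraries where they do the work, as an engineer would, in place of code of your own. Each camera call takes 0.05 s, during which the arm holds its last target. There are 200 camera calls.

TASK

Get the plywood casting frame ready for pouring: swing its hinged gate shut against the rubber seal, then push the barrel bolt across through the keeper until it is fully home, pressed firmly against the rubber pad of its stop, and let go so that it stays snug against that pad. Do it gently, never forcing the gate or the bolt, and leave the model, jar, cup and spatula where they are.

Things in the scene. Friction and masses are not known exactly. Their poses are not given: they have to be found in the camera images.
- frame: Plywood casting frame fixed to the bench: box about 190 x 180 mm, walls 20 mm thick, 100 mm high, open on top. Origin on the bench, about mid-box; x runs along the shut gate, which forms its +y side (y +78 to +102, x -80 to +106 mm). A black rubber seal stands 4 mm out of the wall end at x -76 to -60 mm, towards the gate.
- gate_hinge (a point): Foot of the gate's upright hinge line, on the bench, at the frame's x +110, y +104 mm; axes as the frame's. The gate, a 24 mm plywood board 186 mm long, top 100 mm above the bench, swings about it with light friction (0.15 N m) and stays where it is left.
- gate (a joint): Gate angle, rad: 0 shut, grows as it swings out to the frame's +y (most 1.0; starts 0.3 to 0.7). Pressed shut and let go, the seal (about 1 N per mm) pushes it back some 3 mm, to about 0.02. From there the bolt's tapered nose still enters the keeper and wedges the gate shut; more than 5 mm ajar it hits the keeper's post and jams. More than 25 N is forcing it.
- gate_push (a point): Point on the gate's outer face, 150 mm from the hinge line and 85 mm above the bench: a good place to push it shut, from the frame's +y side. Moves with the gate; axes as the gate's (the frame's when shut).
- keeper_mouth (a point): Centre of the mouth of the steel keeper, a staple on top of the gate near its free end, 113 mm above the bench, 182 mm along the gate from the hinge line. It is 12 mm long along the bolt's way, its opening 17 mm wide and 24 mm high, its outside 26 mm wide, its top 127 mm above the bench. Moves with the gate; axes as the gate's.
- bolt (a joint): Bolt travel, m: 0 drawn back, grows as it slides along the frame's +x into the keeper; starts 0 to 0.008. Slides with about 3 N of friction, stays where it is left; wedging the gate shut raises that to about 6 N before it meets the stop. Its tip meets the stop's pad at a travel between 0.038 and 0.054, unknown: feel for it. Over 25 N between bolt and gate, keeper or stop is forcing it.
- bolt_tip (a point): Tip of the bolt: steel rod of 14 mm diameter, its last 14 mm tapered to 5 mm, axis 113 mm above the bench along the frame's x at y +90 mm. The tip is at the frame's x -88 mm plus the travel. Axes as the frame's.
- knob (a point): Point on the axis of the bolt's upright brass knob, a round stud of 14 mm diameter, 143 mm above the bench; the knob's top is at 157 mm. Pinch it from above or push it from behind. It lies 70 mm behind the tip and runs over a 100 mm high wooden post between two steel straps (tops 124 mm high) at the frame's x -176 and -89 mm, each 8 mm long.
- stop: Grey block 16 x 24 x 28 mm on the gate beyond the keeper; origin mid-underside, x along the gate. A screw on its -x side carries the bolt's end stop, a black rubber pad 13 mm wide, face 18 to 34 mm before the origin (varies). It gives 1 mm per 8 N. Bolt home: pressed on the pad with over 4 N for 0.2 s (about 12 N on the knob in all, with friction), let go still pressing on it; friction holds it.
- model: Terracotta model standing inside the frame, 72 mm wide, 75 mm tall, loose; origin under its middle. Leave it alone.
- jar: Blue jar, 54 mm wide, 75 mm tall, loose on the bench near the bolt post; origin under its middle. Leave it alone.
- mug: White cup without handle, 72 mm wide, 80 mm tall, loose on the bench to the frame's +y side of the bolt post; origin under its middle. Leave it alone.
- modeller: Modelling spatula, 200 mm long, lying on the bench on the frame's -y side; origin near its middle, x along it. Leave it alone.

How it is judged:
By the outcome, as a careful person would: the job done as asked, in the order asked, and still so for the second after the job is handed in, with the robot touching nothing.
It also fails if it takes over 69 s, if anything falls off the work surface, if the arm or the gripper's body presses on something with over 40 N, if the wrist force passes 120 N, or if a joint passes its speed limit or range.

## Working session

There is one attempt and no reset: what is moved stays moved. The work goes in short steps, Python scripts to look and compute and a tool call to move; the robot and the scene stay as the last step left them, time stands still between calls to the robot, and variables do not carry over. Pictures are saved under pics/ and viewed, at most 10 in all, crops included, and the job is handed in when it is done.

Besides the shell and the picture viewer there is one more tool, called after "Request:" as name(argument=value, ...), one argument or row to a line, values as JSON. arm_command: Moves the arm, as the interface text tells. Its arguments: {"type":"object","properties":{"deltas":{"type":"array"},"gripper":{"type":"number"},"squeeze":{"type":"number"}},"required":["deltas"]}

```bash
mkdir -p pics
cat > h.py <<'E'
import numpy as np, cv2
from plant import monitor, eyes, ticket
def cam(n):
    m=eyes.camera_model(n); K=np.array([[m['fx'],0,m['cx']],[0,m['fy'],m['cy']],[0,0,1.]])
    return K,np.array([m['k1'],0,0,0,0.]),np.array(m['rvec'],float),np.array(m['tvec'],float)
def onz(n,uv,z,c=None):
    K,d,r,t=c or cam(n); R=cv2.Rodrigues(r)[0]
    p=cv2.undistortPoints(np.array(uv,float).reshape(-1,1,2),K,d).reshape(-1,2)
    D=np.c_[p,np.ones(len(p))]@R; C=-R.T@t
    s=(np.broadcast_to(z,len(p))-C[2])/D[:,2]; return C+s[:,None]*D
def proj(n,X,c=None):
    K,d,r,t=c or cam(n); return cv2.projectPoints(np.array(X,float).reshape(-1,1,3),r,t,K,d)[0].reshape(-1,2)
E
python3 - <<'E'
from h import *
for n in ('top','side'):
    cv2.imwrite(f'pics/{n}0.png',eyes.read_camera(n)); K,d,r,t=cam(n); print(n,K[0,0],-cv2.Rodrigues(r)[0].T@t)
s=monitor.read_state(); print(s['t'],s['tool_pos'],s['orientation'],s['force'],s['opening'])
E
```

```text
top 480.876945414726 [0.40103381 0.02968507 1.07332794]
side 376.83111018754437 [0.4943852  0.54926313 0.64838744]
0.1 [0.24481899 0.54722641 0.2176851 ] [-6.55951251e-01 -3.07186147e+00  2.50592129e-03] [-0.52173281  0.09046557 -0.16890564] 0.09294257735135779
```

View pics/top0.png

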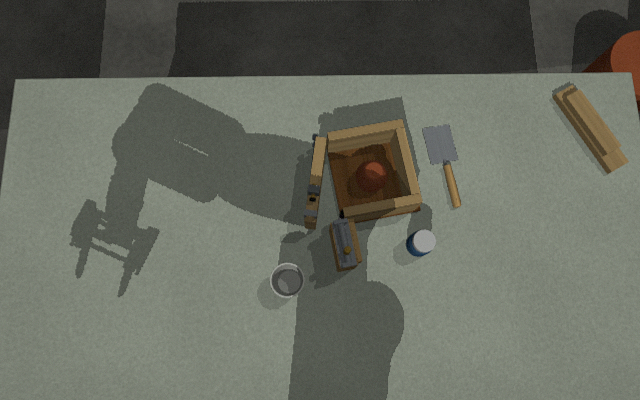

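View pics/side0.png

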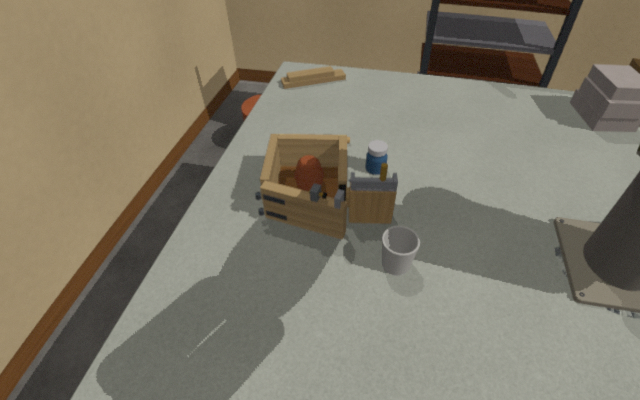

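The top view shows the frame at about (375,170), with the gate on its left running from the hinge near (318,138) to the free end near (310,225). The bolt post is at (345,245), the mug at (287,280) and the jar at (421,243). I'll enlarge this area.

Run:
```python
from h import *
a=cv2.imread('pics/top0.png')[110:290,260:450]; cv2.imwrite('pics/top0c.png',cv2.resize(a,None,fx=4,fy=3.2 if 0 else 4,interpolation=cv2.INTER_CUBIC)[:600] if 0 else cv2.resize(a[:150],None,fx=4,fy=4,interpolation=cv2.INTER_CUBIC))
a=cv2.imread('pics/side0.png')[125:275,245:435]; cv2.imwrite('pics/side0c.png',cv2.resize(a,None,fx=4,fy=4,interpolation=cv2.INTER_CUBIC))
print(onz('top',[[320,200],[420,200],[320,100]],0.1).round(3))
```

```text
[[ 0.613  0.019  0.1  ]
 [ 0.61  -0.189  0.1  ]
 [ 0.836  0.015  0.1  ]]
```

View pics/top0c.png

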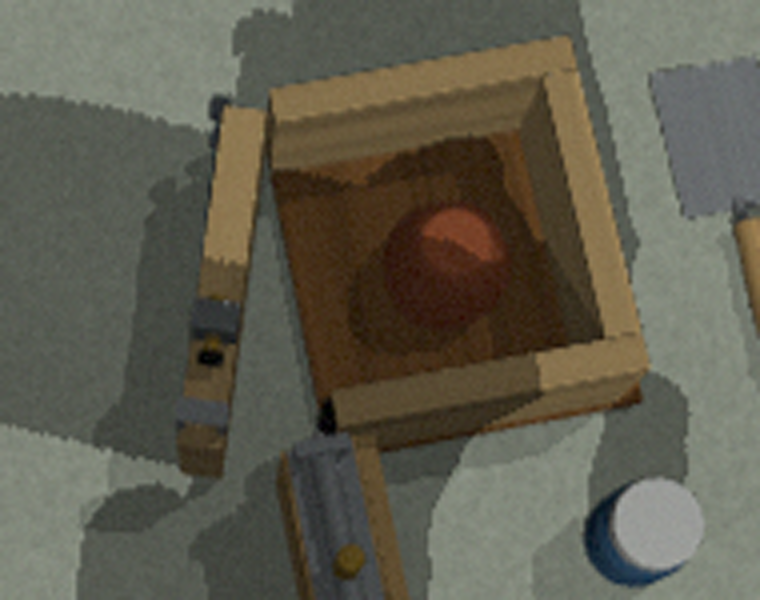

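View pics/side0c.png

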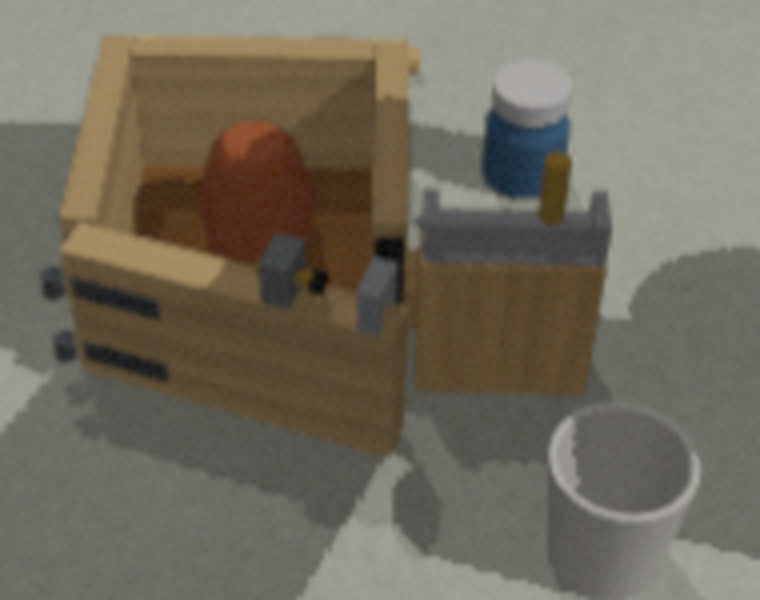

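The crops show the knob top at about top-crop (350,550) and side-crop (557,157). They also show the gate's edges and the straps, which is enough to fit the frame pose and gate angle from both views.

```bash
cat > fit.py <<'E'
from h import *
from scipy.optimize import least_squares
# (kind,x,y,z,u,v) x may be name of unknown
T=lambda u,v:(u/4+260-.375,v/4+110-.375)
S=lambda u,v:(u/4+245-.375,v/4+125-.375)
top=[('f','X',78,100,*T(272,90)),('f','X','Y',100,*T(572,38)),('f','x','Y',100,*T(648,370)),('f','x',78,100,*T(349,430)),
('f','k',90,157,*T(350,552)),('f',-89,90,124,*T(320,445)),
('g',106,102,100,*T(227,107)),('g',106,78,100,*T(267,112)),('g',-80,102,100,*T(179,437)),('g',-80,78,100,*T(226,445)),
('g',-72,90,127,*T(203,410))]
side=[('f','k',90,157,*S(557,157)),('f',-176,90,124,*S(600,197)),('f',-89,90,124,*S(431,195)),
('g',106,102,100,*S(66,258)),('g',106,78,100,*S(86,227)),('g',-80,102,0,*S(395,455)),('g',106,102,0,*S(85,367)),
('f','X','Y',100,*S(108,38)),('f','x','Y',100,*S(408,42)),('f','X',78,100,*S(66,213))]
c={n:cam(n) for n in('top','side')}
def pts(L,p):
    D=dict(zip('XxYk',p[4:])); o=[]
    for k,x,y,z,*_ in L:
        v=np.array([D.get(x,x),D.get(y,y)],float)
        if k=='g':
            h=np.array([110,104.]);a=-p[3]; R=np.array([[np.cos(a),-np.sin(a)],[np.sin(a),np.cos(a)]]); v=h+R@(v-h)
        a=p[2]; o.append([p[0]+np.cos(a)*v[0]-np.sin(a)*v[1],p[1]+np.sin(a)*v[0]+np.cos(a)*v[1],z])
    return np.array(o)/1000
def res(p,raw=0):
    r=[proj(n,pts(L,p),c[n])-np.array([l[4:] for l in L]) for n,L in(('top',top),('side',side))]
    return r if raw else np.concatenate(r).ravel()
if __name__=='__main__':
    best=least_squares(res,[650,-80,.2,.4,105,-85,-95,-158],loss='soft_l1',x_scale=[10,10,.1,.1,10,10,10,10])
    p=best.x; print(p.round(3),best.cost)
    for r in res(p,1): print(r.round(1).tolist())
    np.save('p.npy',p)
    L=[('f','k',90,143),('g',-40,102,85),('g',-72,90,113),('f',-40,102,85),('f',-72,90,113),('f',-88,90,113),('f',110,104,0)]
    print(pts(L,p).round(4))
E
python3 fit.py
```

```text
[ 6.69374e+02 -9.67500e+01  1.80000e-01  3.27000e-01  1.06813e+02
 -7.94490e+01 -8.45200e+01 -1.48754e+02] 22.55375113646069
[[0.5, 0.5], [-0.6, -0.2], [1.1, -0.2], [-0.9, -0.4], [2.0, 0.0], [2.2, -0.5], [0.2, -1.1], [1.3, -0.9], [0.2, 1.6], [0.0, 1.1], [0.3, 2.9]]
[[-0.3, 0.9], [0.6, 3.3], [0.6, 3.1], [-1.3, -1.5], [-1.1, -1.0], [-0.9, 3.1], [-0.3, 2.6], [-0.2, 0.3], [0.7, 0.3], [-0.0, 1.6]]
[[ 0.5069 -0.0348  0.143 ]
 [ 0.6103  0.0452  0.085 ]
 [ 0.5769  0.038   0.113 ]
 [ 0.6118 -0.0036  0.085 ]
 [ 0.5824 -0.0211  0.113 ]
 [ 0.5667 -0.024   0.113 ]
 [ 0.759   0.0253  0.    ]]
```

```bash
sed -i "s/,78,100,\*T(272/,'y',100,*T(272/; s/'x',78,100/'x','y',100/; s/'X',78,100,\*S/'X','y',100,*S/; s/'XxYk'/'XxYky'/; s/-95,-158\]/-95,-158,75]/; s/,10,10,10,10\])/,10,10,10,10,10])/; s/,('g',-80,102,0,\*S(395,455)),('g',106,102,0,\*S(85,367))/,/; s/^('g',106,102,100,\*S(66,258)),\(.*\),('g',-80,102,0.*$/('g',106,102,100,*S(66,258)),\1,/" fit.py; python3 fit.py
python3 - <<'E'
from h import *
a=eyes.read_camera('top'); a=cv2.resize(a[200:290,300:380],None,fx=8,fy=8,interpolation=cv2.INTER_CUBIC)
b=eyes.read_camera('side'); b=cv2.resize(b[155:225,330:410],None,fx=7,fy=7,interpolation=cv2.INTER_CUBIC)
E
```

```text
File "fit.py", line 11
    ('g',106,102,100,*S(66,258)),('g',106,78,100,*S(86,227)),,
                                                             ^
SyntaxError: invalid syntax
```

```bash
sed -i "s/227)),,/227)),/" fit.py; python3 fit.py
```

```text
[ 6.69484e+02 -9.52940e+01  1.80000e-01  3.22000e-01  1.06492e+02
 -7.98090e+01 -8.59200e+01 -1.48983e+02  7.52770e+01] 17.136101599882537
[[1.1, 0.3], [-0.6, -0.2], [1.1, -0.2], [-0.3, -0.5], [1.2, 0.1], [1.5, -0.6], [-0.5, -1.1], [0.7, -1.0], [-0.1, 1.6], [-0.3, 1.0], [0.0, 2.8]]
[[-0.3, 1.4], [0.5, 3.8], [0.4, 3.5], [-1.6, -1.0], [-1.4, -0.6], [-0.2, 0.3], [0.8, 0.3], [0.1, 1.1]]
[[ 0.5068 -0.0333  0.143 ]
 [ 0.6104  0.046   0.085 ]
 [ 0.577   0.0387  0.113 ]
 [ 0.6119 -0.0021  0.085 ]
 [ 0.5826 -0.0196  0.113 ]
 [ 0.5668 -0.0225  0.113 ]
 [ 0.7591  0.0267  0.    ]]
```

The fit is consistent to about 3 mm: yaw 0.18, gate angle 0.32, bolt travel about 9 mm. I'll move toward the gate's outer side at height.

Request:
arm_command(
  deltas=[
    [[2.5, -2.8, 0, 0, 0, 1.35], [2.5, -2.8, 0, 0, 0, 1.35], [2.5, -2.8, 0, 0, 0, 1.35], [2.5, -2.8, 0, 0, 0, 1.35], [2.5, -2.8, 0, 0, 0, 1.35], [2.5, -2.8, 0, 0, 0, 1.35], [2.5, -2.8, 0, 0, 0, 1.35], [2.5, -2.8, 0, 0, 0, 1.35], [2.5, -2.8, 0, 0, 0, 1.35], [2.5, -2.8, 0, 0, 0, 1.35], [2.5, -2.8, 0, 0, 0, 1.35], [2.5, -2.8, 0, 0, 0, 1.35]],
  ],
  gripper=-1,
)

```text
t: 1.2
tool_pos: [0.546, 0.21, 0.2186]
orientation: [-0.215, -3.134, -0.0]
force: [0.4, 0.7, 0.1]
opening: 0.0178
gripper_force: 0.0
```

Request:
arm_command(
  deltas=[
    [[1.2, -1.8, 0, 0, 0, 0], [1.2, -1.8, 0, 0, 0, 0], [1.2, -1.8, 0, 0, 0, 0], [1.2, -1.8, 0, 0, 0, 0], [1.2, -1.8, 0, 0, 0, 0], [1.0, -1.0, 0, 0, 0, 0], [0, 0, 0, 0, 0, 0], [0, 0, 0, 0, 0, 0]],
  ],
)

```text
t: 1.87
tool_pos: [0.6151, 0.1115, 0.2182]
orientation: [-0.218, -3.133, -0.0]
force: [0.3, -0.0, 0.1]
opening: 0.0003
gripper_force: 0.0
```

Run:
```python
from h import *
c=cam('wrist'); cv2.imwrite('pics/w1.png',eyes.read_camera('wrist'))
import pickle; pickle.dump(c,open('w1.pkl','wb'))
s=monitor.read_state(); print(s['t'],s['tool_pos'],s['q'],s['force'],s['opening'])
R=cv2.Rodrigues(c[2])[0];print(-R.T@c[3],R)
import fit
p=np.load('p.npy')
L=[('f','k',90,157),('g',-40,102,100),('g',-80,102,100),('g',106,102,100),('f',-89,90,124),('g',-78,90,127)]
print(proj('wrist',fit.pts(L,p),c).round())
```

```text
1.9167 [0.61480054 0.1121907  0.21831046] [ 9.81832957e-02  1.98279093e-01  1.41346208e+00  4.88305312e-04
  1.53060320e+00 -1.33435216e+00] [-0.58436786 -0.44217507 -0.20382444] 0.0003297201616764879
[0.54454626 0.12038061 0.38475046] [[ 1.38517298e-01  9.90360012e-01  7.50873981e-05]
 [ 9.57289901e-01 -1.33911356e-01  2.56249477e-01]
 [ 2.53789290e-01 -3.54231048e-02 -9.66610677e-01]]
[[116. 105.]
 [257. 200.]
 [255. 161.]
 [264. 321.]
 [170. 171.]
 [235. 167.]]
```

View pics/w1.png

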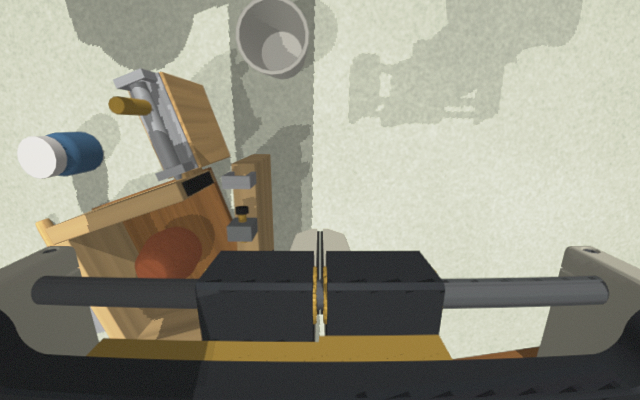

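The wrist view agrees with the fit: knob top at (113,105) against (116,105) predicted, and the gate's outer top edge at u≈255. I'll check the finger geometry by projection before contact.

Run:
```python
from h import *
import pickle
c=pickle.load(open('w1.pkl','rb')); print(c[0])
t=np.array([.6151,.1115,.2182]); y=np.array([.1385,.9904,0]); x=np.array([-.9904,.1385,0])
for h in (0,.019,.05,.08):
  for a,b in ((0,0),(0,.0175),(0,-.0175),(.0075,0),(-.0075,0)): print(h,a,b,proj('wrist',t+[0,0,h]+a*x+b*y,c).round()[0])
print(onz('top',[[287,280]],.08))
```

```text
[[287.38681097   0.         319.56704441]
 [  0.         287.38681097 200.31537192]
 [  0.           0.           1.        ]]
0 0 0 [321. 242.]
0 0 0.0175 [349. 242.]
0 0 -0.0175 [293. 242.]
0 0.0075 0 [321. 231.]
0 -0.0075 0 [321. 253.]
0.019 0 0 [321. 255.]
0.019 0 0.0175 [352. 255.]
0.019 0 -0.0175 [290. 255.]
0.019 0.0075 0 [321. 243.]
0.019 -0.0075 0 [321. 268.]
0.05 0 0 [322. 285.]
0.05 0 0.0175 [360. 285.]
0.05 0 -0.0175 [283. 285.]
0.05 0.0075 0 [322. 271.]
0.05 -0.0075 0 [322. 300.]
0.08 0 0 [322. 330.]
0.08 0 0.0175 [371. 330.]
0.08 0 -0.0175 [273. 330.]
0.08 0.0075 0 [322. 313.]
0.08 -0.0075 0 [322. 347.]
[[0.45161495 0.08834024 0.08      ]]
```

Request:
arm_command(
  deltas=[
    [[0, 0, -2.6, 0, 0, 0], [0, 0, -2.6, 0, 0, 0], [0, 0, -2.6, 0, 0, 0], [0, -0.6, -2.6, 0, 0, 0], [0, -0.8, -2.0, 0, 0, 0], [0, -0.8, -0.8, 0, 0, 0], [0, -0.8, 0, 0, 0, 0], [0, -0.5, 0, 0, 0, 0], [0, 0, 0, 0, 0, 0]],
  ],
)

```text
t: 2.67
tool_pos: [0.6163, 0.0759, 0.0888]
orientation: [0.218, 3.131, 0.0]
force: [-0.4, -0.5, -0.4]
opening: 0.001
gripper_force: 0.0
```

Request:
arm_command(
  deltas=[
    [[0, -0.4, -0.1, 0, 0, 0], [0, -0.4, -0.1, 0, 0, 0], [0, -0.3, -0.1, 0, 0, 0], [0, -0.3, 0, 0, 0, 0], [0, -0.3, 0, 0, 0, 1.2], [0, -0.3, 0, 0, 0, 1.2], [0, -0.3, 0, 0, 0, 1.2], [-0.1, -0.3, 0, 0, 0, 1.2], [-0.1, -0.3, 0, 0, 0, 1.2], [-0.1, -0.3, 0, 0, 0, 1.2], [-0.1, -0.3, 0, 0, 0, 1.2], [-0.1, -0.3, 0, 0, 0, 1.2]],
  ],
)

```text
t: 3.67
tool_pos: [0.6103, 0.0387, 0.0839]
orientation: [-0.048, 3.141, 0.001]
force: [1.2, 2.0, -0.5]
opening: 0.0003
gripper_force: 0.5
```

Request:
arm_command(
  deltas=[
    [[0, -0.3, 0, 0, 0, 1.2], [0, -0.3, 0, 0, 0, 1.2], [0, -0.3, 0, 0, 0, 1.2], [0, -0.3, 0, 0, 0, 1.2], [0, -0.2, 0, 0, 0, 1.2], [0, -0.2, 0, 0, 0, 1.2], [0, 0, 0, 0, 0, 1.0]],
  ],
)

```text
t: 4.25
tool_pos: [0.6101, 0.0223, 0.0837]
orientation: [0.273, -3.13, 0.0]
force: [0.1, 1.2, 0.4]
opening: 0.0004
gripper_force: 0.2
```

Request:
arm_command(
  deltas=[
    [[0, -0.1, 0, 0, 0, 0], [0, -0.1, 0, 0, 0, 0], [0, -0.1, 0, 0, 0, 0], [0, -0.1, 0, 0, 0, 0], [0, 0, 0, 0, 0, 0]],
  ],
)

```text
t: 4.67
tool_pos: [0.6102, 0.0185, 0.0837]
orientation: [-0.27, 3.13, -0.0]
force: [-1.0, 0.4, 0.5]
opening: 0.0005
gripper_force: 0.3
```

Request:
arm_command(
  deltas=[
    [[0, -0.1, 0, 0, 0, 0], [0, -0.1, 0, 0, 0, 0], [0, -0.1, 0, 0, 0, 0], [0, 0, 0, 0, 0, 0]],
  ],
)

```text
t: 5.0
tool_pos: [0.6102, 0.0156, 0.0837]
orientation: [-0.271, 3.13, 0.0]
force: [0.9, 1.1, -0.1]
opening: 0.0004
gripper_force: 0.5
```

Request:
arm_command(
  deltas=[
    [[0, -0.1, 0, 0, 0, 0], [0, -0.1, 0, 0, 0, 0], [0, 0, 0, 0, 0, 0]],
  ],
)

```text
t: 5.25
tool_pos: [0.6103, 0.014, 0.0837]
orientation: [-0.271, 3.129, 0.001]
force: [2.5, 3.2, 0.9]
opening: 0.0008
gripper_force: 1.7
```

Request:
arm_command(
  deltas=[
    [[0, -0.1, 0, 0, 0, 0], [0, -0.1, 0, 0, 0, 0], [0, 0, 0, 0, 0, 0]],
  ],
)

```text
t: 5.5
tool_pos: [0.6104, 0.0127, 0.0837]
orientation: [-0.271, 3.129, 0.003]
force: [3.4, 7.4, -1.1]
opening: 0.0005
gripper_force: 3.3
```

Request:
arm_command(
  deltas=[
    [[0, -0.05, 0, 0, 0, 0], [0, -0.05, 0, 0, 0, 0], [0, 0, 0, 0, 0, 0]],
  ],
)

```text
t: 5.75
tool_pos: [0.6104, 0.0126, 0.0838]
orientation: [-0.272, 3.129, 0.004]
force: [3.2, 10.9, -0.6]
opening: 0.0004
gripper_force: 5.1
```

The force jumped 3.5 N for 0.1 mm of motion at y=0.0126, so the gate is shut at a gentle 11 N. I'll back off and go up and around to behind the knob.

Request:
arm_command(
  deltas=[
    [[0, 0.2, 0, 0, 0, 0], [0, 0.3, 0, 0, 0, 0], [0, 1.0, 0, 0, 0, 0], [0, 1.5, 0, 0, 0, 0], [0, 1.0, 1.5, 0, 0, 0], [-0.5, 0, 2.5, 0, 0, 0], [-1.5, -1.0, 2.5, 0, 0, 0], [-2.2, -1.5, 2.5, 0, 0, 0], [-3.0, -2.0, 1.5, 0, 0, 0], [-3.0, -2.0, 0, 0, 0, 0], [-2.0, -1.7, 0, 0, 0, 0], [-0.5, -1.0, 0, 0, 0, 0]],
  ],
)

```text
t: 6.75
tool_pos: [0.4809, -0.0418, 0.189]
orientation: [0.27, -3.13, 0.001]
force: [-1.2, -0.4, 0.6]
opening: 0.0005
gripper_force: 0.0
```

Request:
arm_command(
  deltas=[
    [[0, 0, 0, 0, 0, 0], [0, 0, 0, 0, 0, 0], [0, 0, 0, 0, 0, 0]],
  ],
)

```text
t: 7.0
tool_pos: [0.4838, -0.0406, 0.1886]
orientation: [-0.271, 3.13, 0.001]
force: [-0.4, -0.3, 0.0]
opening: 0.0004
gripper_force: 0.0
```

Run:
```python
from h import *
import pickle,fit
s=monitor.read_state(); print(s['t'],s['tool_pos'],s['orientation'],s['q'],s['force'])
c=cam('wrist'); a=eyes.read_camera('wrist'); cv2.imwrite('pics/w2.png',a); pickle.dump(c,open('w2.pkl','wb'))
b=eyes.read_camera('top'); cv2.imwrite('pics/top2.png',b)
A=cv2.resize(b[150:250,275:375],None,fx=4,fy=4,interpolation=cv2.INTER_CUBIC); cv2.imwrite('pics/m2.png',np.hstack([cv2.resize(a[:,100:500],(400,400)),A]))
p=np.load('p.npy'); p[3]=.02
L=[('f','k',90,157),('g',-80,102,100),('g',-80,78,100),('g',-72,90,127),('f',-89,90,124)]
print(proj('wrist',fit.pts(L,p),c).round(), proj('top',fit.pts(L,p)).round(1))
```

```text
7.0 [ 0.48378566 -0.04057347  0.18856204] [-2.71091312e-01  3.12972668e+00  5.82935199e-04] [-1.89639585e-01 -1.68402449e-01  1.83813286e+00  3.99130996e-04
  1.47182184e+00 -1.93328045e+00] [-0.40307301 -0.2929833   0.03059844]
[[325. 255.]
 [340. 293.]
 [316. 292.]
 [328. 316.]
 [324. 299.]] [[348.4 247.7]
 [332.1 219.5]
 [343.6 217.5]
 [337.7 212.3]
 [341.1 220.3]]
```

View pics/m2.png

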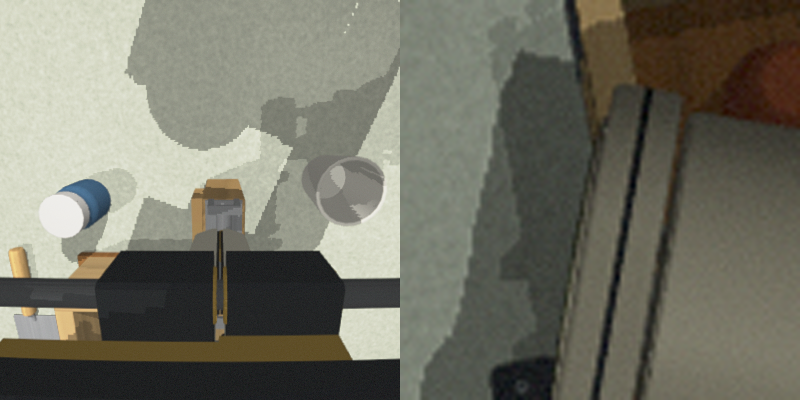

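The near strap is centred on the closed fingers (u 222 against 219 in the crop), so the tool is in line with the bolt and behind the knob. The arm hides the gate from above, so I'll descend and check it with the side camera.

Request:
arm_command(
  deltas=[
    [[-0.2, 0, -1.5, 0, 0, 0], [0, 0, -1.5, 0, 0, 0], [0, 0, -1.5, 0, 0, 0], [0, 0, -1.0, 0, 0, 0], [0, 0, -0.2, 0, 0, 0], [0, 0, 0, 0, 0, 0]],
  ],
)

```text
t: 7.6
tool_pos: [0.4807, -0.0409, 0.1307]
orientation: [0.271, -3.128, -0.001]
force: [0.2, 0.3, 0.4]
opening: 0.0005
gripper_force: 0.0
```

Run:
```python
from h import *
import fit
s=monitor.read_state(); print(s['t'],s['tool_pos'],s['force'])
b=eyes.read_camera('side'); cv2.imwrite('pics/s3.png',b)
cv2.imwrite('pics/s3c.png',cv2.resize(b[130:240,280:430],None,fx=5,fy=5,interpolation=cv2.INTER_CUBIC))
```

```text
7.6 [ 0.4806672  -0.04086791  0.13073395] [0.23273896 0.27119074 0.40353166]
```

View pics/s3c.png

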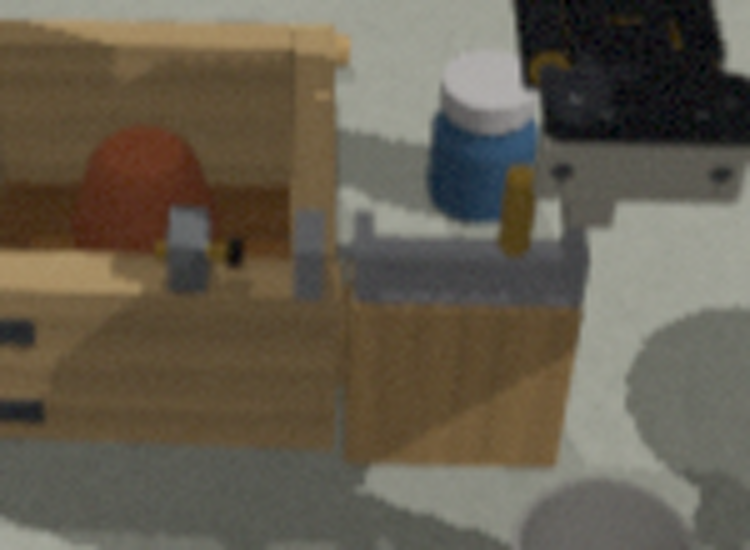

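The side view shows the gate shut and in line with the frame, the fingers behind the knob, and the knob at (517,210). The stop pad is at about (240,252), well ahead of the tip. I'll push along the frame's +x.

Request:
arm_command(
  deltas=[
    [[0.2, 0.036, 0, 0, 0, 0], [0.2, 0.036, 0, 0, 0, 0], [0.2, 0.036, 0, 0, 0, 0], [0.2, 0.036, 0, 0, 0, 0], [0.2, 0.036, 0, 0, 0, 0], [0.2, 0.036, 0, 0, 0, 0], [0.1, 0.018, 0, 0, 0, 0]],
  ],
)

```text
t: 8.23
tool_pos: [0.494, -0.0391, 0.1317]
orientation: [0.271, -3.129, 0.0]
force: [-3.6, -1.8, 2.3]
opening: 0.0006
gripper_force: 1.5
```

Request:
arm_command(
  deltas=[
    [[0.15, 0.027, 0, 0, 0, 0], [0.15, 0.027, 0, 0, 0, 0], [0.15, 0.027, 0, 0, 0, 0], [0.15, 0.027, 0, 0, 0, 0]],
  ],
)

```text
t: 8.57
tool_pos: [0.5001, -0.038, 0.1316]
orientation: [0.271, -3.13, 0.0]
force: [-3.4, -1.3, 2.3]
opening: 0.0006
gripper_force: 1.6
```

Request:
arm_command(
  deltas=[
    [[0.15, 0.027, 0, 0, 0, 0], [0.15, 0.027, 0, 0, 0, 0], [0.15, 0.027, 0, 0, 0, 0]],
  ],
)

```text
t: 8.82
tool_pos: [0.5047, -0.0371, 0.1316]
orientation: [0.271, -3.13, 0.0]
force: [-3.3, -0.1, 3.0]
opening: 0.0006
gripper_force: 1.6
```

Request:
arm_command(
  deltas=[
    [[0.15, 0.027, 0, 0, 0, 0], [0.15, 0.027, 0, 0, 0, 0], [0.15, 0.027, 0, 0, 0, 0]],
  ],
)

```text
t: 9.07
tool_pos: [0.5092, -0.0363, 0.1316]
orientation: [0.271, -3.13, 0.0]
force: [-3.9, -2.4, 2.1]
opening: 0.0005
gripper_force: 2.0
```

Request:
arm_command(
  deltas=[
    [[0.15, 0.027, 0, 0, 0, 0], [0.15, 0.027, 0, 0, 0, 0], [0.15, 0.027, 0, 0, 0, 0]],
  ],
)

```text
t: 9.32
tool_pos: [0.5134, -0.0356, 0.1316]
orientation: [0.271, -3.129, 0.0]
force: [-5.1, -2.3, 3.1]
opening: 0.0005
gripper_force: 2.7
```

Request:
arm_command(
  deltas=[
    [[0.1, 0.018, 0, 0, 0, 0], [0.1, 0.018, 0, 0, 0, 0], [0.1, 0.018, 0, 0, 0, 0]],
  ],
)

```text
t: 9.57
tool_pos: [0.5166, -0.035, 0.1316]
orientation: [0.271, -3.13, 0.0]
force: [-4.5, -1.7, 2.5]
opening: 0.0007
gripper_force: 2.3
```

Request:
arm_command(
  deltas=[
    [[0.1, 0.018, 0, 0, 0, 0], [0.1, 0.018, 0, 0, 0, 0]],
  ],
)

```text
t: 9.73
tool_pos: [0.5186, -0.0346, 0.1316]
orientation: [0.271, -3.13, 0.0]
force: [-4.0, -1.5, 3.0]
opening: 0.0006
gripper_force: 2.3
```

Request:
arm_command(
  deltas=[
    [[0.1, 0.018, 0, 0, 0, 0], [0.1, 0.018, 0, 0, 0, 0]],
  ],
)

```text
t: 9.9
tool_pos: [0.5206, -0.0342, 0.1315]
orientation: [0.271, -3.13, 0.0]
force: [-4.1, -2.0, 1.7]
opening: 0.0007
gripper_force: 2.3
```

Request:
arm_command(
  deltas=[
    [[0.07, 0.013, 0, 0, 0, 0], [0.07, 0.013, 0, 0, 0, 0]],
  ],
)

```text
t: 10.07
tool_pos: [0.522, -0.034, 0.1316]
orientation: [0.271, -3.13, 0.0]
force: [-4.3, -2.5, 2.2]
opening: 0.0004
gripper_force: 2.3
```

Request:
arm_command(
  deltas=[
    [[0.07, 0.013, 0, 0, 0, 0]],
  ],
)

```text
t: 10.15
tool_pos: [0.5227, -0.0339, 0.1316]
orientation: [0.271, -3.13, 0.0]
force: [-5.0, -2.1, 2.0]
opening: 0.0007
gripper_force: 2.3
```

Request:
arm_command(
  deltas=[
    [[0.07, 0.013, 0, 0, 0, 0], [0.07, 0.013, 0, 0, 0, 0]],
  ],
)

```text
t: 10.32
tool_pos: [0.5241, -0.0336, 0.1316]
orientation: [0.271, -3.13, 0.0]
force: [-4.4, -1.9, 1.9]
opening: 0.0007
gripper_force: 2.3
```

Request:
arm_command(
  deltas=[
    [[0.07, 0.013, 0, 0, 0, 0]],
  ],
)

```text
t: 10.4
tool_pos: [0.5248, -0.0335, 0.1316]
orientation: [0.271, -3.13, 0.0]
force: [-4.4, -1.5, 1.3]
opening: 0.0003
gripper_force: 2.3
```

Request:
arm_command(
  deltas=[
    [[0.07, 0.013, 0, 0, 0, 0], [0.07, 0.013, 0, 0, 0, 0]],
  ],
)

```text
t: 10.57
tool_pos: [0.5262, -0.0332, 0.1316]
orientation: [0.271, -3.13, 0.0]
force: [-5.2, -2.9, 1.8]
opening: 0.0006
gripper_force: 2.3
```

Request:
arm_command(
  deltas=[
    [[0.07, 0.013, 0, 0, 0, 0]],
  ],
)

```text
t: 10.65
tool_pos: [0.5269, -0.0331, 0.1316]
orientation: [0.271, -3.13, 0.0]
force: [-3.6, -3.1, 0.8]
opening: 0.0004
gripper_force: 2.3
```

Request:
arm_command(
  deltas=[
    [[0.07, 0.013, 0, 0, 0, 0], [0.07, 0.013, 0, 0, 0, 0]],
  ],
)

```text
t: 10.82
tool_pos: [0.5283, -0.0328, 0.1316]
orientation: [0.271, -3.13, 0.0]
force: [-3.5, -2.5, 1.6]
opening: 0.0009
gripper_force: 2.3
```

Request:
arm_command(
  deltas=[
    [[0.07, 0.013, 0, 0, 0, 0]],
  ],
)

```text
t: 10.9
tool_pos: [0.529, -0.0327, 0.1316]
orientation: [0.271, -3.13, 0.0]
force: [-5.0, -2.7, 0.9]
opening: 0.0008
gripper_force: 2.3
```

Request:
arm_command(
  deltas=[
    [[0.07, 0.013, 0, 0, 0, 0], [0.07, 0.013, 0, 0, 0, 0]],
  ],
)

```text
t: 11.07
tool_pos: [0.5304, -0.0325, 0.1316]
orientation: [0.271, -3.13, 0.0]
force: [-4.0, -2.4, 1.7]
opening: 0.0008
gripper_force: 2.3
```

Request:
arm_command(
  deltas=[
    [[0.07, 0.013, 0, 0, 0, 0]],
  ],
)

```text
t: 11.15
tool_pos: [0.5311, -0.0324, 0.1316]
orientation: [0.271, -3.13, 0.0]
force: [-5.0, -2.7, 1.5]
opening: 0.0003
gripper_force: 2.3
```

Request:
arm_command(
  deltas=[
    [[0.07, 0.013, 0, 0, 0, 0], [0.07, 0.013, 0, 0, 0, 0]],
  ],
)

```text
t: 11.32
tool_pos: [0.5325, -0.0321, 0.1316]
orientation: [0.271, -3.13, 0.0]
force: [-4.0, -2.8, 1.0]
opening: 0.0004
gripper_force: 2.3
```

Request:
arm_command(
  deltas=[
    [[0.07, 0.013, 0, 0, 0, 0]],
  ],
)

```text
t: 11.4
tool_pos: [0.5332, -0.032, 0.1316]
orientation: [0.271, -3.13, 0.0]
force: [-4.4, -3.2, 1.3]
opening: 0.0007
gripper_force: 2.5
```

Request:
arm_command(
  deltas=[
    [[0.05, 0.009, 0, 0, 0, 0], [0.05, 0.009, 0, 0, 0, 0]],
  ],
)

```text
t: 11.57
tool_pos: [0.5338, -0.0319, 0.1316]
orientation: [0.271, -3.129, 0.0]
force: [-8.3, -3.6, 4.0]
opening: 0.0006
gripper_force: 4.1
```

Request:
arm_command(
  deltas=[
    [[0, 0, 0, 0, 0, 0]],
  ],
)

```text
t: 11.65
tool_pos: [0.5338, -0.0319, 0.1316]
orientation: [0.271, -3.129, 0.0]
force: [-6.2, -3.6, 2.6]
opening: 0.0005
gripper_force: 3.5
```

The pad is felt at x≈0.5333. I'll press a little further, to about 13–15 N total, and hold.

Request:
arm_command(
  deltas=[
    [[0.05, 0.009, 0, 0, 0, 0], [0.03, 0.005, 0, 0, 0, 0], [0, 0, 0, 0, 0, 0]],
  ],
)

```text
t: 11.9
tool_pos: [0.5342, -0.0318, 0.1316]
orientation: [0.271, -3.128, 0.0]
force: [-9.0, -4.2, 4.2]
opening: 0.0009
gripper_force: 4.7
```

Request:
arm_command(
  deltas=[
    [[0.05, 0.009, 0, 0, 0, 0], [0.03, 0.005, 0, 0, 0, 0], [0, 0, 0, 0, 0, 0]],
  ],
)

```text
t: 12.15
tool_pos: [0.5346, -0.0317, 0.1316]
orientation: [0.27, -3.127, 0.0]
force: [-10.8, -3.6, 7.2]
opening: 0.0004
gripper_force: 5.9
```

Request:
arm_command(
  deltas=[
    [[0.05, 0.009, 0, 0, 0, 0], [0.04, 0.007, 0, 0, 0, 0], [0, 0, 0, 0, 0, 0]],
  ],
)

```text
t: 12.4
tool_pos: [0.5351, -0.0317, 0.1315]
orientation: [0.27, -3.126, 0.0]
force: [-13.6, -5.4, 8.7]
opening: 0.0007
gripper_force: 7.1
```

Request:
arm_command(
  deltas=[
    [[0, 0, 0, 0, 0, 0], [0, 0, 0, 0, 0, 0], [0, 0, 0, 0, 0, 0], [0, 0, 0, 0, 0, 0]],
  ],
)

```text
t: 12.73
tool_pos: [0.5351, -0.0316, 0.1315]
orientation: [0.27, -3.126, 0.0]
force: [-13.7, -4.0, 7.5]
opening: 0.0006
gripper_force: 7.1
```

Held at about 14 N for over 0.3 s. Now I'll back straight off and lift clear.

Request:
arm_command(
  deltas=[
    [[-0.1, -0.018, 0, 0, 0, 0], [-0.1, -0.018, 0, 0, 0, 0], [-0.2, -0.036, 0, 0, 0, 0], [-0.5, -0.09, 0, 0, 0, 0], [-0.8, -0.14, 0, 0, 0, 0], [-1.0, -0.18, 0.5, 0, 0, 0], [-1.0, 0, 2.0, 0, 0, 0], [-1.0, 0, 2.5, 0, 0, 0], [-1.5, 0, 3.0, 0, 0, 0], [-2, 0, 2.0, 0, 0, 0], [0, 0, 1.0, 0, 0, 0], [0, 0, 0, 0, 0, 0]],
  ],
)

```text
t: 13.73
tool_pos: [0.4559, -0.0363, 0.245]
orientation: [-0.27, 3.123, -0.002]
force: [-0.1, -0.3, -0.2]
opening: 0.0005
gripper_force: 0.0
```

Run:
```python
from h import *
s=monitor.read_state(); print(s['t'],s['tool_pos'],s['force'])
b=eyes.read_camera('side'); cv2.imwrite('pics/s4c.png',cv2.resize(b[130:240,280:430],None,fx=5,fy=5,interpolation=cv2.INTER_CUBIC))
```

```text
13.7333 [ 0.4559147  -0.03627373  0.24497624] [-0.07459745 -0.2754454  -0.20157173]
```

View pics/s4c.png

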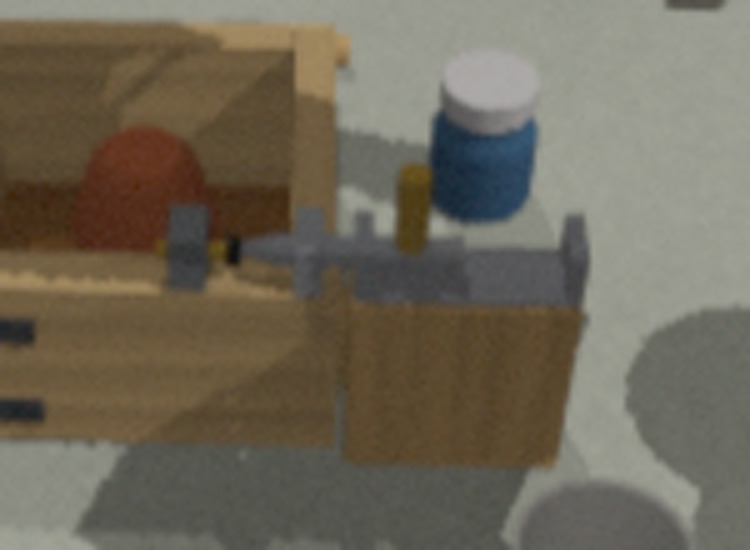

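The bolt runs through the keeper and its tip at (243,250) rests on the black pad. The gate is shut, the jar, model and cup haven't moved, and the arm is clear.

```bash
python3 -c "
from plant import ticket
print(ticket.close_job())"
```

```text
the job is handed in; nothing more can be done
None
```

I swung the gate shut against its seal (about 11 N), pushed the bolt through the keeper and pressed it on the stop pad (about 14 N on the knob), then let go. In the last side picture the bolt tip still rests on the pad and the model, jar and cup haven't moved; I didn't recheck the spatula. I handed the job in at about 14 s, and no verdict came back.

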